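Sweep the draughts off the board into the tray

TASK

Put the game away: with your fingertips, sweep the three flat wooden discs off the top of the game board, over its edge and down into the open tray that stands against it. Push them only, do not pick any up, and leave the two pawns, the die and everything else around the game where they are.

Things in the scene. Friction and masses are not known exactly. Their poses are not given: they have to be found in the camera images.
- case: closed wooden game case with a draughtboard on its flat top, 250 x 260 x 50 mm (its x, y, z), fixed to the counter. Origin: centre of its underside; z up; its top is 50 mm above the counter. The tray stands against one of its two y sides, the lidded box against the other (they swap)
- tray: open wooden tray, 250 x 90 mm (x, y), 46 mm high, walls and floor 5 mm thick, empty, with a thin dark lining on its floor, fixed, 1 mm from the case's +y or -y side and parallel to it; its rim is 4 mm lower than the case's top. Origin: centre of its underside, axes as the case's, 176 mm from the case's centre along the case's y
- lidded: closed wooden box, 250 x 90 x 50 mm, top flush with the case's top, fixed against the case's other y side; like the tray but shut. Origin: centre of its underside
- disc1: loose flat wooden draughts piece (disc), 36 mm across, 12 mm thick, 20 g or so, lying on the case's top. Origin: centre of its underside. All three discs are alike; two lie 90 to 130 mm apart in one row along the case's y, the third in another row, each row about 60 mm from the case's middle line
- disc2: loose flat wooden draughts piece (disc), 36 mm across, 12 mm thick, 20 g or so, lying on the case's top. Origin: centre of its underside. All three discs are alike; two lie 90 to 130 mm apart in one row along the case's y, the third in another row, each row about 60 mm from the case's middle line
- disc3: loose flat wooden draughts piece (disc), 36 mm across, 12 mm thick, 20 g or so, lying on the case's top. Origin: centre of its underside. All three discs are alike; two lie 90 to 130 mm apart in one row along the case's y, the third in another row, each row about 60 mm from the case's middle line
- pawn1: turned wooden pawn, 22 mm across the foot, 44 mm tall, standing loose on the case's top near its middle line (the line along its y). Origin: centre of its underside. To be left standing where it is
- pawn2: turned wooden pawn, 22 mm across the foot, 44 mm tall, standing loose on the case's top near its middle line (the line along its y). Origin: centre of its underside. To be left standing where it is
- die: plain white 18 mm die lying loose on the case's top near its centre. Origin: centre of its underside. To be left alone
- mug: mug, 80 mm wide, 90 mm tall, beside the game on the counter. Origin: centre of its underside. To be left alone
- spray: capped bottle, 60 mm wide, 170 mm tall, beside the game on the counter. Origin: centre of its underside. To be left alone
- jar: pale jar with a steel cap, 80 mm wide, 100 mm tall, on the counter. Origin: centre of its underside. To be left alone
- cards: card pack, 65 x 92 x 22 mm, lying on the counter. Origin: centre of its underside. To be left alone
There are look-alikes about, which are no part of the job. Leave any red or turquoise look-alike of the disc2 alone.

How it is judged (in metres and radians):
At the end, for the whole second after the job is handed in: All three discs rest inside the tray's walls, each disc's underside centre below the tray's rim (less than 38 mm above the tray's underside); the pawns, the die, mug, bottle, jar and cards are within 15 mm of their starts and upright (tilt under 0.3 rad) (x of disc1 in the frame of tray between -0.12 and 0.12 m and y of disc1 in the frame of tray between -0.04 and 0.04 m and z of each of disc1, disc2, disc3 in the frame of tray below 0.038 m and linear speed of each of disc1, disc2, disc3 below 0.02 m/s and x of disc2 in the frame of tray between -0.12 and 0.12 m and y of disc2 in the frame of tray between -0.04 and 0.04 m and x of disc3 in the frame of tray between -0.12 and 0.12 m and y of disc3 in the frame of tray between -0.04 and 0.04 m and distance of each of pawn1, pawn2, die, mug, spray, jar, cards from where it was at the start of the episode below 0.015 m and angle between each of pawn1, pawn2, die, mug, spray, jar, cards's own z axis and vertical below 0.3 rad); the robot touches nothing.
It fails at once if a disc is lifted: its underside centre rises more than 15 mm above the board's top (height (world z) of any of disc1, disc2, disc3 above 0.065 m).
It fails at once if a pawn, the die or another bystander is moved by more than 15 mm or tipped over (distance of any of pawn1, pawn2, die, mug, spray, jar, cards from where it was at the start of the episode above 0.015 m or angle between any of pawn1, pawn2, die, mug, spray, jar, cards's own z axis and vertical above 0.3 rad).
It also fails if it takes over 58 s, if anything falls off the work surface, if the arm or the gripper's body presses on something with over 40 N, if the wrist force passes 120 N, or if a joint passes its speed limit or range.

ROBOT

A 7-joint arm with a two-finger parallel gripper is mounted at the origin on the work surface. World frame = base frame: x ahead of the robot, y to its left, z up, the work surface at z = 0. Lengths are in mm, angles in rad, forces in N, time in s.
With the tool pointing down it reaches from about 400 to 925 mm from the base axis. Payload 4.1 kg.
Tool frame: the origin (TCP) lies midway between the tips of the shut fingers; the grasp point (between the pads) lies 19 mm behind it; z points along the fingers, y is the direction in which the jaws open and shut (so a half turn about z gives the same grasp; the last joint's range is limited). The gripper opens to 85 mm and grips with 20 to 120 N. Pads are 22 mm wide; open, the fingers measure 114 mm over their backs; the gripper's body (76 mm by 85 mm) begins 54 mm behind the grasp point. The pads swing forward as they close: fully open they stand 13 mm farther back than shut.
Start: joints at [1.212, 0.398, 0.045, 1.537, -0.019, 1.207, -0.051], TCP at [167.013, -628.212, 231.347] pointing down, gripper open.
Joint ranges: [-2.82, 2.82], [-0.49, 2.23], [-1.37, 1.46], [0, 2.46], [-1.36, 4.5], [0.23, 2], [-2.94, 2.94]. Speed limits (rad/s): [2.57, 2.57, 3.14, 3.14, 3.14, 3.14, 3.14].

INTERFACE

Orientations are given as [roll, pitch, yaw] about the fixed x, y, z axes, in that order (R = Rz(yaw) Ry(pitch) Rx(roll)).
In Python, from plant import read_state, imaging, env gives the robot as it stands.
- The arm moves only by the tool servo_tool, never from a script. Its argument "increments" is a list of rows, each a list of 6 numbers: the shift along the tool's x, y, z in m, then the turn, a rotation vector about the tool's x, y, z in rad. In form: [[dx, dy, dz, wx, wy, wz], ...]. A call has 1 to 5 rows; each row is the pose to reach, as a shift and turn from the pose commanded when the call began, along the tool's axes at that moment; what a row does not reach only later rows make up. A row lasts 1/8 s, in which the tool goes at most 62.5 mm and 10.7 degrees, less where a joint would pass 70% of its speed; a pose out of reach is approached as far as the arm can. A call with a gripper value outside its range is refused whole. "hand" is the finger opening in m, from 0 to 0.0854, set as the call begins (left out, the last holds). The fingers move at their own pace and stop on an object; "grip_force" is the grip in N (left out, the last holds). Time passes only in rows, so rows that repeat a pose let the fingers close. It gives the time, the measured TCP pose, the force and the opening at its end, in the units of the state.
- read_state(): the state, without advancing time (a new reading comes with each control period).
- imaging.read_camera(name): name is "side" or "top" or "wrist"; returns a dict with "color" (420x560x3 uint8, red, green, blue), "camera_matrix" (3x3 intrinsics, pixels), "rvec" (rotation vector, rad) and "tvec" (3), from world to camera coordinates, as OpenCV has them. Camera axes: x right, y down, z forward; pixel columns grow to the right and rows downward; lengths in mm; the calibration is good to about 2 mm. A picture is of the moment at which its call begins. There is no depth.
- env.job_done(): hands the job in, once; it reports no verdict.
The state is a dict: "clock": time; "q": joint angles; "joint_velocities": joint speeds; "effort": joint torques, N m; "ee_pos": TCP position; "tcp_rot": TCP orientation; "wrist_force": force on the tool from outside, world axes, zero at the start; "torque": the same for the moment, N m; "opening": finger opening in mm.
Only numpy, scipy, OpenCV 4.12 (cv2) and the standard library are available. Lean on these libraries where they do the work, as an engineer would, in place of code of your own. Each camera call takes 0.05 s, during which the arm holds its last target.

## Working session

There is one attempt and no reset: what is moved stays moved. The work goes in short steps, Python scripts to look and compute and a tool call to move; the robot and the scene stay as the last step left them, time stands still between calls to the robot, and variables do not carry over. Pictures are saved under pics/ and viewed, and the job is handed in when it is done.

Besides the shell and the picture viewer there is one more tool, called after "Emit:" as a command line: name --pt "numbers of a row" for each row, then --argument value for the rest. servo_tool: Moves the arm, as the interface text tells. Its arguments: {"type":"object","properties":{"increments":{"type":"array","items":{"type":"array","items":{"type":"number"}}},"hand":{"type":"number"},"grip_force":{"type":"number"}},"required":["increments"]}

```bash
ls; mkdir -p pics; python3 - <<'E'
from plant import read_state, imaging
import cv2
s=read_state(); print(s)
for n in ["side","top","wrist"]:
    r=imaging.read_camera(n); cv2.imwrite(f"pics/{n}0.png",r["color"][:,:,::-1]); print(n,r["camera_matrix"],r["rvec"],r["tvec"])
E
```

```text
pics
{'clock': 0.0, 'q': array([ 1.21198679,  0.39919596,  0.04504535,  1.53788623, -0.01869971,
        1.20688953, -0.05068367]), 'joint_velocities': array([-0.00167807, -0.00140165,  0.00076797,  0.00039529,  0.00028019,
       -0.00111474,  0.00010497]), 'effort': array([-4.73812124e-04, -4.75129545e+01,  1.36432093e+00, -2.54224491e+01,
        1.15010809e-02,  9.52891860e-03, -1.08628234e-05]), 'ee_pos': array([ 166.83352348, -627.56818953,  230.25836293]), 'tcp_rot': array([-3.13964020e+00,  1.40252500e-04,  2.59927499e-01]), 'wrist_force': array([-0.09106381,  0.78429374,  1.31653988]), 'torque': array([ 0.00774331, -0.01405423, -0.00517321]), 'opening': 85.33413684335615}
side [[502.54401062   0.         282.45709235]
 [  0.         502.54401062 208.3106803 ]
 [  0.           0.           1.        ]] [ 0.09097036 -2.73186677  1.48857522] [ 503.65624165   81.60962207 1390.92578153]
top [[508.73545857   0.         284.60231642]
 [  0.         508.73545857 216.26014002]
 [  0.           0.           1.        ]] [ 2.19790043 -2.13617017  0.10496125] [ -11.02354586  503.22196551 1463.10605568]
wrist [[370.05167103   0.         274.19298517]
 [  0.         370.05167103 212.01279693]
 [  0.           0.           1.        ]] [-2.28488651  1.75542845  0.27856823] [-648.50813103  -40.35745784  380.2839542 ]
```

View pics/side0.png

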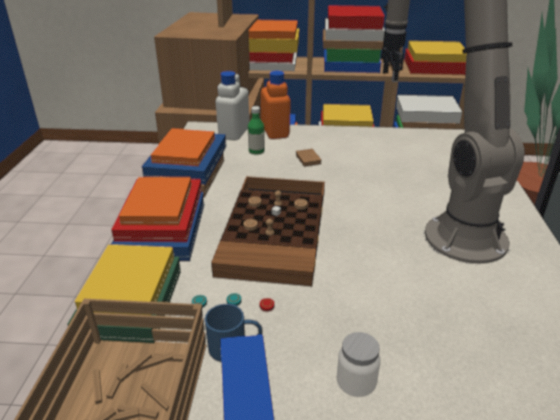

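View pics/top0.png

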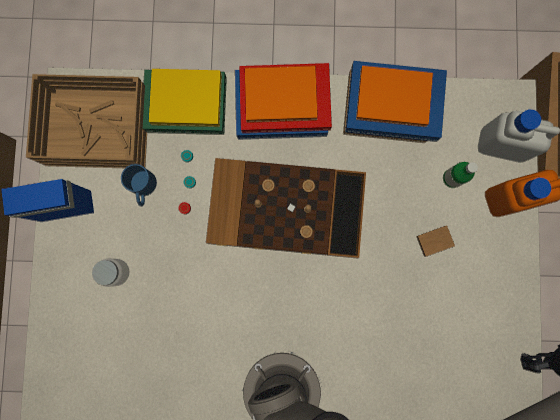

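View pics/wrist0.png

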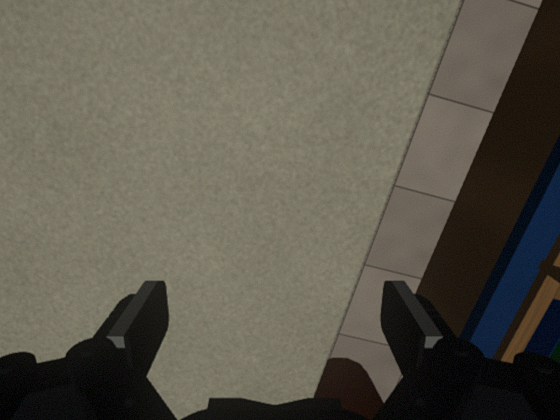

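The top view shows the board at about (290,208), with the tray (black lining) at its right (world −y) and the lidded box at its left. Discs are at about (268,185), (308,186) and (306,231). Look-alikes to leave are turquoise at (187,156) and (190,182), and red at (184,208). Next I'll enlarge crops of both views.

```bash
python3 - <<'E'
import cv2
a=cv2.imread("pics/top0.png")[150:265,200:375]; cv2.imwrite("pics/topc.png",cv2.resize(a,None,fx=4.5,fy=4.5,interpolation=cv2.INTER_CUBIC))
a=cv2.imread("pics/side0.png")[170:285,205:340]; cv2.imwrite("pics/sidec.png",cv2.resize(a,None,fx=5,fy=5,interpolation=cv2.INTER_CUBIC))
E
```

```text
(no output)
```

View pics/topc.png

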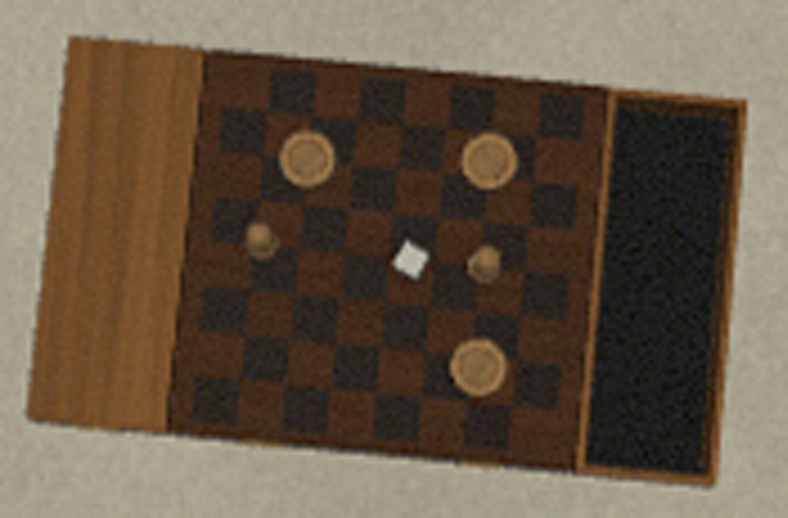

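View pics/sidec.png

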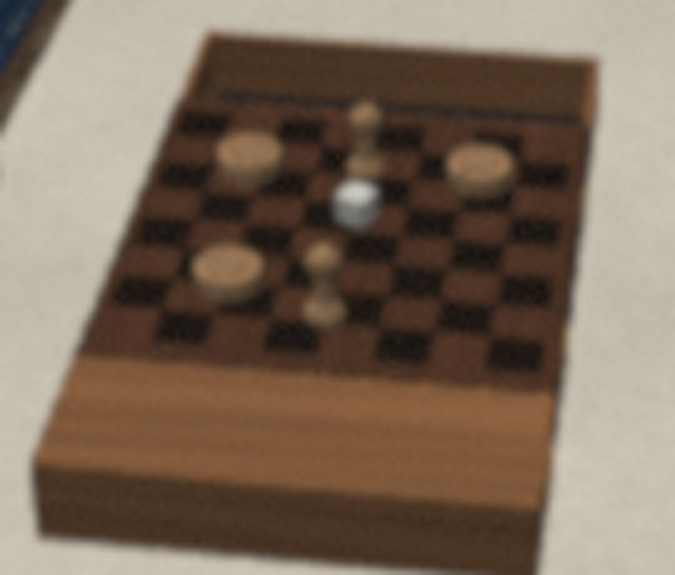

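```bash
cat > h.py <<'E'
import numpy as np,cv2
from plant import read_state,imaging
def cam(n):
    r=imaging.read_camera(n);R=cv2.Rodrigues(np.array(r["rvec"],float))[0]
    return r,np.array(r["camera_matrix"],float),R,np.array(r["tvec"],float).ravel()
def ray(c,u,v):
    r,K,R,t=c;d=R.T@np.linalg.inv(K)@[u,v,1];return -R.T@t,d
def onz(c,uv,z):
    o,d=ray(c,*uv);return o+d*(z-o[2])/d[2]
def tri(c1,p1,c2,p2):
    P=[c[1]@np.c_[c[2],c[3]] for c in(c1,c2)]
    X=cv2.triangulatePoints(P[0],P[1],np.array(p1,float).reshape(2,1),np.array(p2,float).reshape(2,1));return (X[:3]/X[3]).ravel()
def un(c,s,o): return [(c[0]+.5)/s-.5+o[0],(c[1]+.5)/s-.5+o[1]]
E
python3 - <<'E'
from h import *
np.set_printoptions(precision=1,suppress=True)
T=cam("top");S=cam("side")
t=lambda *p:un(p,4.5,(200,150)); s=lambda *p:un(p,5,(205,170))
for n,a,b in [("A",(307,158),(228,268)),("B",(489,159),(248,155)),("C",(478,367),(480,167)),
  ("die",(410,260),(356,200)),("p1head",(260,233),(323,258)),("p2head",(485,261),(365,116)),
  ("lidA",(70,37),(80,357)) ,("casefar-lid",(203,50),(80,357)),("casenear-lid",(168,432),(555,388)),("lidnear",(28,420),(545,510)),("lidfar",(70,37),(37,465)),("trayfar",(746,100),(209,35)),("traynear",(715,484),(597,62))]:
    print(n,tri(T,t(*a),S,s(*b)), "z=62",onz(T,t(*a),62),onz(S,s(*b),62),"z50",onz(T,t(*a),50)[:2])
for n,a in [("case-tray far",(608,88)),("case-tray near",(578,470))]: print(n,onz(T,t(*a),50))
E
```

```text
A [588.9  54.   58.4] z=62 [589.3  53.8  62. ] [587.1  59.3  62. ] z50 [591.2  54.3]
B [591.5 -62.5  57.2] z=62 [591.9 -62.3  62. ] [589.3 -54.6  62. ] z50 [593.9 -62.7]
C [458.  -58.7  57.2] z=62 [458.7 -58.5  62. ] [456.7 -50.9  62. ] z50 [459.6 -58.9]
die [525.  -13.7  60.8] z=62 [525.6 -13.7  62. ] [524.2 -11.7  62. ] z50 [527.  -13.7]
p1head [535.7  80.7  85.7] z=62 [540.2  82.2  62. ] [537.5  46.4  62. ] z50 [541.8  82.9]
p2head [523.  -60.3  87.3] z=62 [526.3 -61.3  62. ] [ 525.8 -102.2   62. ] z50 [527.8 -61.8]
lidA [646.8 201.4 106.9] z=62 [663.5 208.5  62. ] [652.4 143.4  62. ] z50 [666.1 210.3]
casefar-lid [658.6 123.9  47.7] z=62 [657.5 122.8  62. ] [652.4 143.4  62. ] z50 [660.  123.9]
casenear-lid [412.2 137.1  50. ] z=62 [412.1 135.9  62. ] [412.2 152.9  62. ] z50 [412.6 137.1]
lidnear [416.7 227.2  45.4] z=62 [417.1 224.5  62. ] [415.9 247.1  62. ] z50 [417.7 226.5]
lidfar [665.1 210.7  46.1] z=62 [663.5 208.5  62. ] [658.3 230.4  62. ] z50 [666.1 210.3]
trayfar [ 636.5 -228.8   41.7] z=62 [ 634.7 -225.7   62. ] [ 629.  -192.2   62. ] z50 [ 637.  -227.5]
traynear [ 389.3 -212.2   40.9] z=62 [ 389.2 -209.3   62. ] [ 390.  -175.3   62. ] z50 [ 389.6 -210.9]
case-tray far [ 642.4 -138.4   50. ]
case-tray near [ 395.9 -124.    50. ]
```

Measured heights are 57–58 mm for the disc tops (62 expected) and about 48 mm for the board top, so the calibration is consistent.

Board centre is (528, 0) with yaw −0.06. In the board frame (u, v), with the tray on −v:

| Object | u (mm) | v (mm) |
|---|---|---|
| Disc A | 58 | 58 |
| Disc B | 67 | −58 |
| Disc C | −66 | −63 |
| Pawn 1 | 3 | 81 |
| Pawn 2 | −1 | −60 |
| Die | −2 | −14 |

I'll part the fingers 22 mm so they cradle each disc, with the jaw axis along u.

Emit:
servo_tool --pt "0.045 -0.038 0.006 0 0 -0.18" --pt "0.091 -0.076 0.012 0 0 -0.36" --pt "0.136 -0.115 0.018 0 0 -0.54" --pt "0.182 -0.153 0.025 0 0 -0.72" --pt "0.227 -0.191 0.032 0 0 -0.9" --hand 0.022

```text
clock: 0.88
ee_pos: [338.3, -383.6, 199.3]
tcp_rot: [3.141, 0.0, 1.166]
wrist_force: [1.1, -0.1, -0.7]
opening: 21.9
```

```bash
cat >> h.py <<'E'
from scipy.spatial.transform import Rotation as Ro
C=np.array([527.7,-.35]);Y=-.06
U=np.array([np.cos(Y),np.sin(Y)]);V=np.array([-np.sin(Y),np.cos(Y)])
def go(u,v,z,yaw=np.pi/2-.06):
    s=read_state();R=Ro.from_euler("xyz",s["tcp_rot"]);p=s["ee_pos"]
    w=np.r_[C+u*U+v*V,z]; d=R.inv().apply(w-p)
    rv=(R.inv()*Ro.from_euler("xyz",[np.pi,0,yaw])).as_rotvec()
    b=p[:2]-C
    print("t",s["clock"],"uvz",(b@U).round(1),(b@V).round(1),p[2].round(1),"F",s["wrist_force"].round(1),"open",round(s["opening"],1),"d",d.round(1),"rv",rv.round(3),"rot",s["tcp_rot"].round(3))
E
python3 -c "
from h import *
go(67,-16,150)"
```

```text
t 0.875 uvz -166.1 -394.0 199.3 F [ 1.1 -0.1 -0.7] open 21.9 d [434.5  91.5  49.2] rv [ 0.001  0.001 -0.345] rot [3.141 0.    1.166]
```

Emit:
servo_tool --pt "0.054 0.011 0.006 0 0 -0.09" --pt "0.108 0.023 0.012 0 0 -0.17" --pt "0.163 0.034 0.018 0 0 -0.26" --pt "0.217 0.046 0.024 0 0 -0.345" --pt "0.271 0.057 0.03 0 0 -0.345"

```text
clock: 1.5
ee_pos: [498.8, -158.4, 169.3]
tcp_rot: [3.141, 0.001, 1.505]
wrist_force: [0.3, -0.5, -0.7]
opening: 21.9
```

```bash
python3 -c "
from h import *
go(67,-14,120)"
```

```text
t 1.5 uvz -19.4 -159.5 169.3 F [ 0.3 -0.5 -0.7] open 21.9 d [146.   85.5  49.3] rv [ 0.001  0.001 -0.006] rot [3.141e+00 1.000e-03 1.505e+00]
```

Emit:
servo_tool --pt "0.045 0.026 0.005 0 0 0" --pt "0.092 0.053 0.01 0 0 0" --pt "0.139 0.081 0.02 0 0 -0.006" --pt "0.146 0.085 0.04 0 0 -0.006" --pt "0.146 0.085 0.05 0 0 -0.006"

```text
clock: 2.12
ee_pos: [591.3, -19.5, 117.6]
tcp_rot: [-3.139, 0.001, 1.512]
wrist_force: [-1.1, -0.9, -0.3]
opening: 21.7
```

```bash
python3 - <<'E'
from h import *
go(67,-14,54)
r=imaging.read_camera("wrist"); cv2.imwrite("pics/w1.png",r["color"][:,:,::-1])
E
```

```text
t 2.125 uvz 64.6 -15.3 117.6 F [-1.1 -0.9 -0.3] open 21.7 d [ 1.4  2.6 63.6] rv [-0.003  0.001  0.001] rot [-3.139e+00  1.000e-03  1.512e+00]
```

View pics/w1.png

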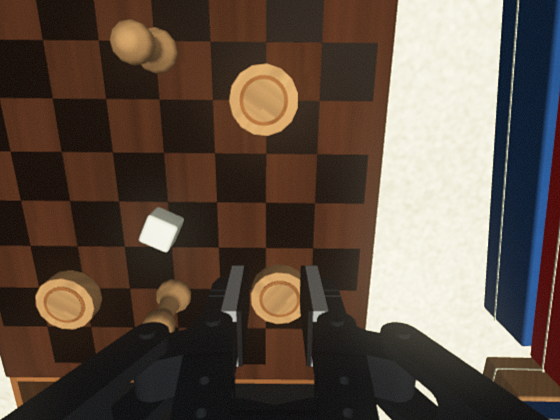

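The wrist view shows A at (264,100), B at (277,295) between the fingers, C at (66,301), the die at (161,230), and pawn feet at about (158,50) and (160,318). I'll cross-check the positions.

```bash
python3 - <<'E'
from h import *
w=cam("wrist")
for n,p,z in [("A",(264,100),62),("B",(277,295),62),("C",(66,303),62),("die",(161,226),68),("p1foot",(158,50),52),("p2foot",(160,322),52)]:
    b=onz(w,p,z)[:2]-C; print(n,(b@U).round(1),(b@V).round(1))
E
```

```text
A 58.1 58.8
B 65.0 -54.2
C -64.0 -60.0
die 0.9 -7.6
p1foot 3.3 83.3
p2foot -11.4 -80.3
```

A, B and C agree between views within about 4 mm. I'm descending behind B, then pushing.

Emit:
servo_tool --pt "0.001 0.001 0.03 0 0 0" --pt "0.001 0.001 0.055 0 0 0" --pt "0.001 0.001 0.062 0 0 0" --pt "0.001 0.001 0.063 0 0 0"

```text
clock: 2.72
ee_pos: [593.4, -19.8, 56.8]
tcp_rot: [3.141, 0.001, 1.509]
wrist_force: [0.4, -0.9, -0.5]
opening: 21.5
```

```bash
python3 - <<'E'
from h import *
go(66,-32,53)
for n in ["side","wrist"]:
    r=imaging.read_camera(n)["color"][:,:,::-1]
    if n=="side": r=cv2.resize(r[150:285,205:340],None,fx=4,fy=4,interpolation=cv2.INTER_CUBIC)
    cv2.imwrite(f"pics/{n}2.png",r)
E
```

```text
t 2.725 uvz 66.7 -15.5 56.8 F [ 0.4 -0.9 -0.5] open 21.5 d [-16.5  -0.7   3.8] rv [ 0.     0.001 -0.002] rot [3.141e+00 1.000e-03 1.509e+00]
```

View pics/side2.png

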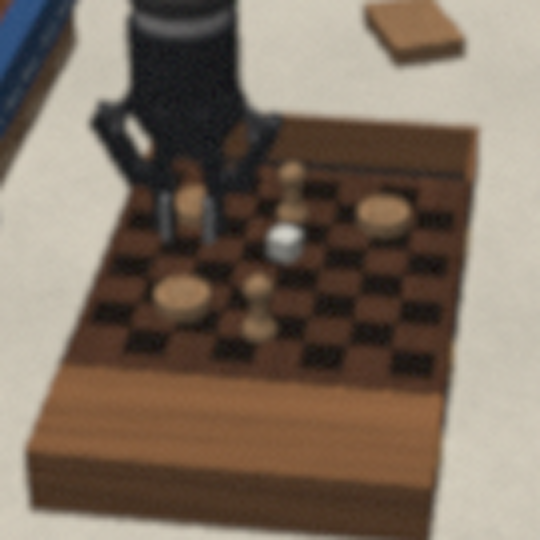

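View pics/wrist2.png

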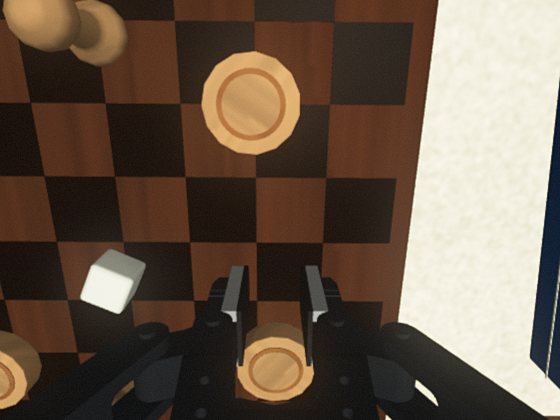

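The fingertips are just above the board, lined up with B. Pushing B now, angled slightly outward.

Emit:
servo_tool --pt "-0.01 -0.001 0.002 0 0 0" --pt "-0.022 -0.001 0.003 0 0 0" --pt "-0.04 0.004 0.003 0 0 0" --pt "-0.058 0.01 0.003 0 0 0" --pt "-0.076 0.016 0.003 0 0 0"

```text
clock: 3.45
ee_pos: [605.2, -97.4, 53.4]
tcp_rot: [3.141, 0.0, 1.51]
wrist_force: [-0.8, 0.3, 0.4]
opening: 22.2
```

```bash
python3 - <<'E'
from h import *
go(92,-145,54)
r=imaging.read_camera("wrist")["color"][:,:,::-1]; cv2.imwrite("pics/w3.png",r)
E
```

```text
t 3.45 uvz 83.2 -92.2 53.4 F [-0.8  0.3  0.4] open 22.2 d [-52.7   8.8  -0.6] rv [ 0.     0.    -0.001] rot [3.141 0.    1.51 ]
```

View pics/w3.png

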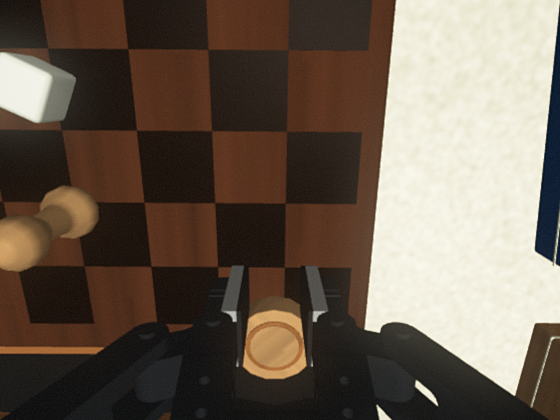

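B at (275,345) is cradled and moving. Next I'll push it over the edge.

Emit:
servo_tool --pt "-0.015 0.004 0 0 0 0" --pt "-0.03 0.008 0 0 0 0" --pt "-0.043 0.01 0 0 0 0" --pt "-0.055 0.01 0 0 0 0" --pt "-0.062 0.01 0 0 0 0"

```text
clock: 4.12
ee_pos: [610.7, -159.0, 53.2]
tcp_rot: [-3.141, 0.0, 1.51]
wrist_force: [-0.3, -0.5, -0.4]
opening: 22.2
```

```bash
python3 - <<'E'
from h import *
go(58,102,130)
a=imaging.read_camera("side")["color"][:,:,::-1]; a=cv2.resize(a[150:285,205:340],None,fx=4,fy=4,interpolation=cv2.INTER_CUBIC)
b=imaging.read_camera("wrist")["color"][:,:,::-1]
cv2.imwrite("pics/a4.png",np.hstack([cv2.resize(a,(400,400)),b[-400:,:][:, 80:480]]))
E
```

```text
t 4.125 uvz 92.4 -153.4 53.2 F [-0.3 -0.5 -0.4] open 22.2 d [255.3 -34.6 -76.9] rv [-0.     0.    -0.001] rot [-3.141  0.     1.51 ]
```

View pics/a4.png

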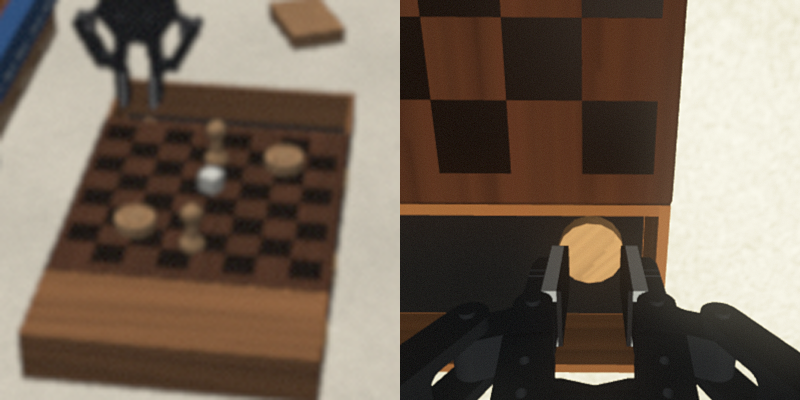

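B is over the edge and in the tray, apparently still leaning on the case side. I'm lifting away and heading to A's far side.

Emit:
servo_tool --pt "0 0 -0.03 0 0 0" --pt "0 0 -0.065 0 0 0" --pt "0.03 -0.005 -0.08 0 0 0" --pt "0.085 -0.014 -0.08 0 0 0" --pt "0.142 -0.024 -0.08 0 0 0"

```text
clock: 4.85
ee_pos: [595.4, -12.9, 133.8]
tcp_rot: [3.141, -0.0, 1.51]
wrist_force: [1.0, 0.4, -0.3]
opening: 22.2
```

Emit:
servo_tool --pt "0.055 -0.006 0 0 0 0" --pt "0.1 -0.01 0 0 0 0" --pt "0.117 -0.011 0 0 0 0" --pt "0.117 -0.011 0 0 0 0"

```text
clock: 5.35
ee_pos: [591.3, 103.8, 133.3]
tcp_rot: [-3.142, 0.0, 1.514]
wrist_force: [0.4, -0.7, -0.4]
opening: 21.9
```

```bash
python3 - <<'E'
from h import *
go(58,102,54)
a=imaging.read_camera("top")["color"][:,:,::-1]; a=cv2.resize(a[150:265,200:375],None,fx=4.5,fy=4.5,interpolation=cv2.INTER_CUBIC)
cv2.imwrite("pics/a5.png",a)
cv2.imwrite("pics/w5.png",imaging.read_camera("wrist")["color"][:,:,::-1])
E
```

```text
t 5.35 uvz 57.3 107.8 133.3 F [ 0.4 -0.7 -0.4] open 21.9 d [-5.8  0.7 79.3] rv [-0.     0.     0.003] rot [-3.142  0.     1.514]
```

View pics/a5.png

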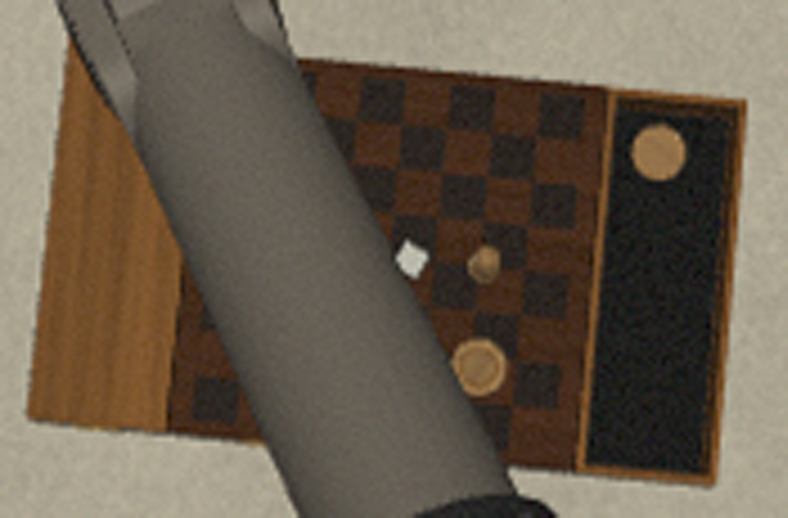

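View pics/w5.png

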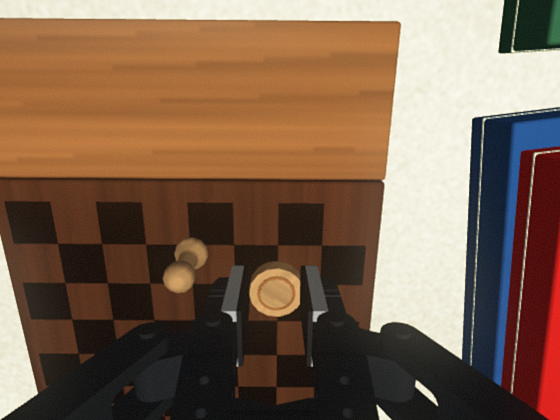

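B lies flat in the tray at about (658,152) in the crop, and A is visible ahead of the fingers. I'm keeping the fingers about 7 mm outboard for clearance to pawn 1, then descending.

Emit:
servo_tool --pt "0 0.005 0.02 0 0 0" --pt "-0.001 0.006 0.045 0 0 0" --pt "-0.002 0.006 0.067 0 0 0" --pt "-0.002 0.006 0.076 0 0 0" --pt "-0.002 0.006 0.078 0 0 0"

```text
clock: 6.08
ee_pos: [597.1, 99.4, 54.2]
tcp_rot: [-3.14, 0.001, 1.51]
wrist_force: [-0.2, 0.1, -0.3]
opening: 22.2
```

```bash
python3 - <<'E'
from h import *
go(64,84,53.5)
a=imaging.read_camera("side")["color"][:,:,::-1]; a=cv2.resize(a[150:285,205:340],None,fx=4.4,fy=4.4,interpolation=cv2.INTER_CUBIC)
cv2.imwrite("pics/a6.png",a)
E
```

```text
t 6.075 uvz 63.3 103.7 54.2 F [-0.2  0.1 -0.3] open 22.2 d [-19.7   0.7   0.7] rv [-0.001  0.001 -0.001] rot [-3.14e+00  1.00e-03  1.51e+00]
```

View pics/a6.png

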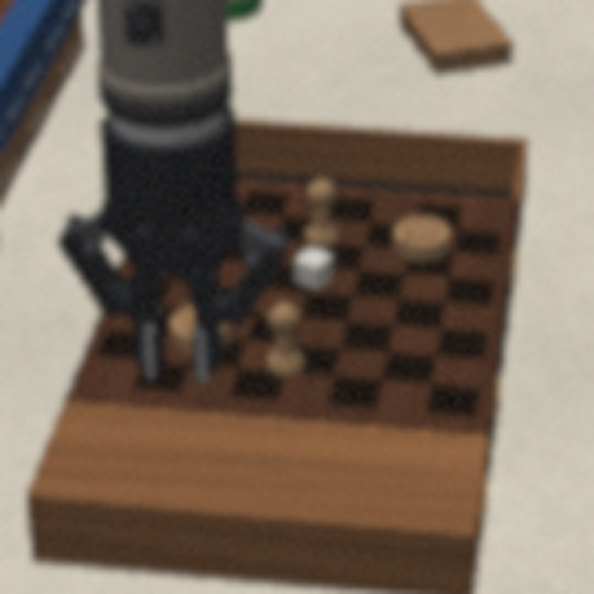

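The finger linkage clears pawn 1's head by about 30 px. Pushing A.

Emit:
servo_tool --pt "-0.015 0 0 0 0 0" --pt "-0.032 0 0 0 0 0" --pt "-0.05 0 0 0 0 0" --pt "-0.068 0 0 0 0 0" --pt "-0.086 0 0 0 0 0"

```text
clock: 6.75
ee_pos: [592.3, 12.9, 55.4]
tcp_rot: [3.141, 0.0, 1.51]
wrist_force: [0.3, 0.2, 0.2]
opening: 22.5
```

```bash
python3 - <<'E'
from h import *
go(64,-70,53.5)
cv2.imwrite("pics/w7.png",imaging.read_camera("wrist")["color"][:,:,::-1])
E
```

```text
t 6.75 uvz 63.7 17.1 55.4 F [0.3 0.2 0.2] open 22.5 d [-87.1   0.4   1.9] rv [ 0.     0.    -0.001] rot [3.141 0.    1.51 ]
```

View pics/w7.png

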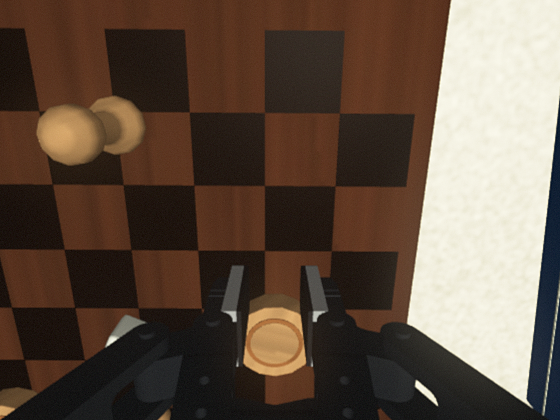

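A at (275,342) is cradled and pawn 1 is undisturbed. I'm continuing the push.

Emit:
servo_tool --pt "-0.018 0 0.001 0 0 0" --pt "-0.036 0 0.001 0 0 0" --pt "-0.054 0 0.001 0 0 0" --pt "-0.072 0 0.001 0 0 0" --pt "-0.09 0 0.001 0 0 0"

```text
clock: 7.42
ee_pos: [586.8, -76.7, 54.3]
tcp_rot: [3.142, 0.0, 1.511]
wrist_force: [-0.6, 1.4, 0.9]
opening: 22.1
```

Emit:
servo_tool --pt "-0.018 0 0 0 0 0" --pt "-0.034 -0.003 0 0 0 0" --pt "-0.05 -0.007 0 0 0 0" --pt "-0.066 -0.01 0 0 0 0" --pt "-0.08 -0.012 0 0 0 0"

```text
clock: 8.05
ee_pos: [569.7, -155.6, 54.3]
tcp_rot: [-3.141, 0.0, 1.511]
wrist_force: [-0.1, -0.0, -0.2]
opening: 21.9
```

```bash
python3 - <<'E'
from h import *
go(-65,-18,135)
cv2.imwrite("pics/w8.png",imaging.read_camera("wrist")["color"][:,:,::-1])
E
```

```text
t 8.05 uvz 51.2 -152.5 54.3 F [-0.1 -0.  -0.2] open 21.9 d [ 134.4 -116.3  -80.8] rv [-0.  0. -0.] rot [-3.141  0.     1.511]
```

View pics/w8.png

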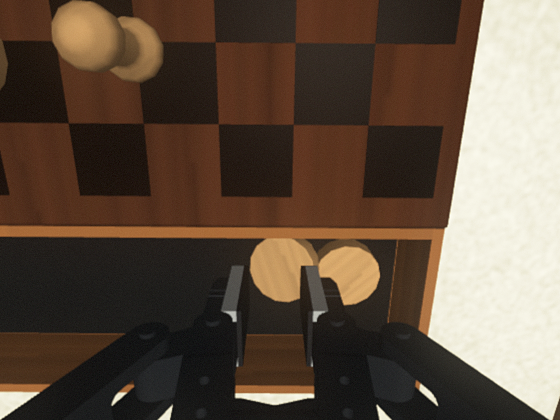

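A at (283,268) and B at (348,272) are both down in the tray, and pawn 2 is standing. Moving on to C: up first, then across.

Emit:
servo_tool --pt "0 0 -0.03 0 0 0" --pt "0 0 -0.07 0 0 0" --pt "0.02 -0.018 -0.095 0 0 0" --pt "0.06 -0.05 -0.1 0 0 0" --pt "0.1 -0.086 -0.1 0 0 0"

```text
clock: 8.72
ee_pos: [490.3, -48.0, 155.1]
tcp_rot: [3.139, -0.0, 1.511]
wrist_force: [1.5, 0.9, 0.5]
opening: 22.0
```

Emit:
servo_tool --pt "0.025 -0.024 0 0 0 0" --pt "0.036 -0.03 0 0 0 0" --pt "0.036 -0.03 0.02 0 0 0" --pt "0.036 -0.03 0.02 0 0 0"

```text
clock: 9.22
ee_pos: [462.2, -12.3, 133.4]
tcp_rot: [-3.139, -0.0, 1.51]
wrist_force: [-0.2, 0.1, 0.4]
opening: 22.4
```

```bash
python3 - <<'E'
from h import *
go(-66,-18,54)
cv2.imwrite("pics/w9.png",imaging.read_camera("wrist")["color"][:,:,::-1])
E
```

```text
t 9.225 uvz -64.7 -15.9 133.4 F [-0.2  0.1  0.4] open 22.4 d [-2.2 -1.1 79.4] rv [-0.002 -0.    -0.   ] rot [-3.139 -0.     1.51 ]
```

View pics/w9.png

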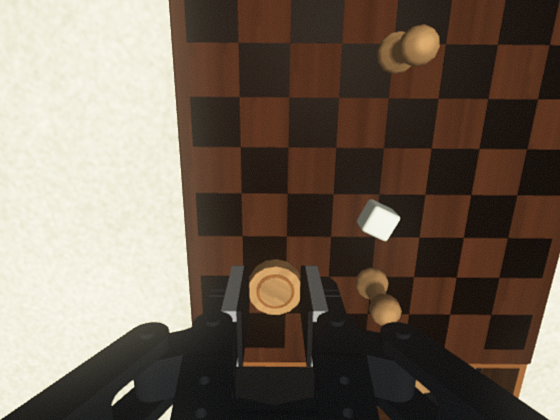

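C at (275,288) is centred between the fingers. I'll descend 5 mm outboard of centre for pawn clearance, then push.

Emit:
servo_tool --pt "0 -0.003 0.02 0 0 0" --pt "0 -0.005 0.045 0 0 0" --pt "0 -0.005 0.068 0 0 0" --pt "0 -0.005 0.077 0 0 0" --pt "0 -0.005 0.079 0 0 0"

```text
clock: 9.9
ee_pos: [458.1, -11.7, 55.4]
tcp_rot: [3.141, -0.0, 1.51]
wrist_force: [0.5, 0.5, -0.3]
opening: 21.9
```

Emit:
servo_tool --pt "-0.012 0 0 0 0 0" --pt "-0.028 0 0 0 0 0" --pt "-0.045 0 0 0 0 0" --pt "-0.062 0 0 0 0 0" --pt "-0.08 0 0 0 0 0"

```text
clock: 10.52
ee_pos: [453.3, -93.0, 56.2]
tcp_rot: [3.14, 0.001, 1.51]
wrist_force: [0.5, -0.1, 0.5]
opening: 22.2
```

```bash
python3 - <<'E'
from h import *
go(-70,-150,54)
cv2.imwrite("pics/w10.png",imaging.read_camera("wrist")["color"][:,:,::-1])
E
```

```text
t 10.525 uvz -68.8 -96.9 56.2 F [ 0.5 -0.1  0.5] open 22.2 d [-53.1  -1.2   2.3] rv [ 0.002  0.001 -0.001] rot [3.14e+00 1.00e-03 1.51e+00]
```

View pics/w10.png

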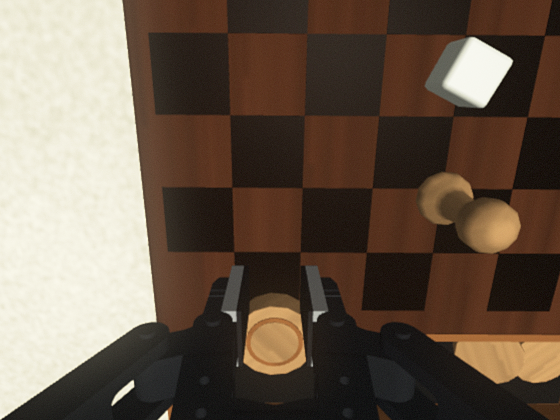

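C at (275,340) is cradled. Finishing the push over the edge, then lifting.

Emit:
servo_tool --pt "-0.016 0 0.001 0 0 0" --pt "-0.032 0 0.001 0 0 0" --pt "-0.045 0 0.001 0 0 0" --pt "-0.054 0 0.001 0 0 0" --pt "-0.056 0 0.001 0 0 0"

```text
clock: 11.2
ee_pos: [449.3, -147.8, 54.3]
tcp_rot: [-3.142, 0.0, 1.51]
wrist_force: [-0.0, 0.6, 0.3]
opening: 22.0
```

Emit:
servo_tool --pt "0 0 -0.03 0 0 0" --pt "0 0 -0.08 0 0 0" --pt "0 0 -0.13 0 0 0" --pt "0 0 -0.14 0 0 0"

```text
clock: 11.7
ee_pos: [451.7, -147.1, 197.7]
tcp_rot: [3.135, 0.002, 1.512]
wrist_force: [0.4, 0.4, -1.2]
opening: 21.9
```

Emit:
servo_tool --pt "-0.05 0 0 0 0 0" --pt "-0.1 0 0 0 0 0" --pt "-0.15 0 0 0 0 0" --pt "-0.18 0 0 0 0 0" --pt "-0.18 0 0 0 0 0"

```text
clock: 12.32
ee_pos: [437.1, -328.9, 192.7]
tcp_rot: [-3.139, -0.001, 1.507]
wrist_force: [-0.2, 0.4, 0.6]
opening: 21.9
```

```bash
python3 - <<'E'
from h import *
a=imaging.read_camera("side")["color"][:,:,::-1]; a=cv2.resize(a[150:285,205:340],(400,400),interpolation=cv2.INTER_CUBIC)
b=imaging.read_camera("top")["color"][:,:,::-1]; b=cv2.resize(b[140:270,200:380],(720,520),interpolation=cv2.INTER_CUBIC)
cv2.imwrite("pics/a11.png",a);cv2.imwrite("pics/b11.png",b)
cv2.imwrite("pics/w11.png",imaging.read_camera("wrist")["color"][:,:,::-1])
E
```

```text
(no output)
```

View pics/a11.png

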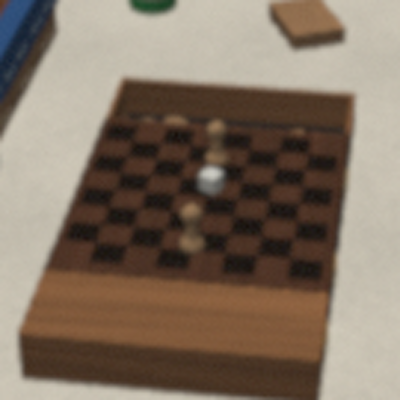

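View pics/b11.png

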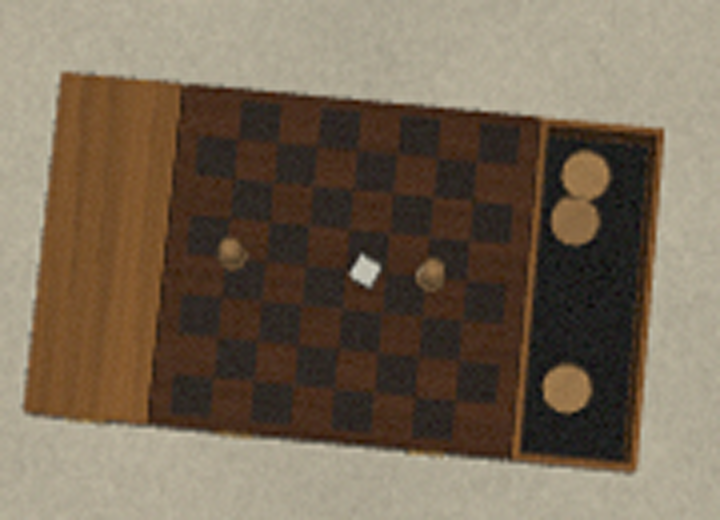

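View pics/w11.png

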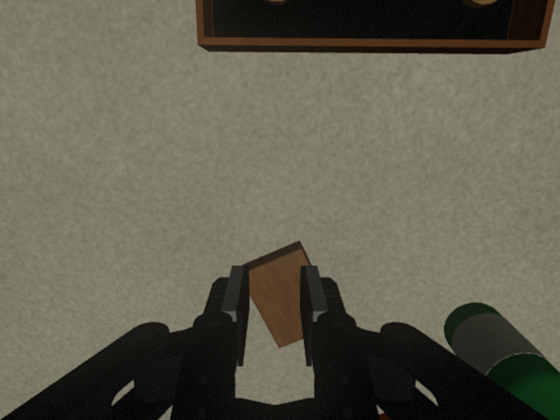

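The top view shows all three discs in the tray at crop pixels (586,175), (575,222) and (567,389). Both pawns are standing and the die is in place. I'll run a numeric check and compare with the first image.

```bash
python3 - <<'E'
from h import *
T=cam("top"); Sd=cam("side")
TC=C-176*V
for n,p in [("B",(586,175)),("A",(575,222)),("C",(567,389))]:
    q=un(p,4,(200,140))
    for z in (17,35):
        b=onz(T,q,z)[:2]-TC; print(n,z,"tray xy",(b@U).round(1),(b@V).round(1))
for n,c in (("top",T),("side",Sd)):
    d=cv2.absdiff(cv2.imread(f"pics/{n}0.png"),np.ascontiguousarray(c[0]["color"][:,:,::-1])).max(2)
    m=cv2.morphologyEx((d>40).astype(np.uint8),cv2.MORPH_OPEN,np.ones((2,2)))
    k,_,st,_=cv2.connectedComponentsWithStats(m); print(n,[list(map(int,s)) for s in st[1:] if s[4]>8])
s=read_state();print(s["clock"],abs(s["joint_velocities"]).max(),s["wrist_force"])
E
```

```text
B 17 tray xy 89.9 5.5
B 35 tray xy 86.7 7.4
A 17 tray xy 54.1 10.9
A 35 tray xy 51.4 12.7
C 17 tray xy -69.5 7.2
C 35 tray xy -70.7 9.1
top [[339, 178, 15, 25, 244], [263, 180, 12, 12, 114], [304, 181, 12, 12, 113], [363, 201, 124, 219, 11936], [301, 226, 12, 13, 121], [337, 232, 12, 12, 122], [521, 346, 39, 31, 695], [277, 386, 12, 10, 49], [506, 392, 54, 28, 753], [251, 396, 4, 5, 13], [256, 402, 5, 2, 10], [246, 408, 7, 12, 40], [327, 412, 22, 8, 106]]
side [[298, 0, 5, 7, 21], [316, 0, 19, 42, 299], [509, 0, 3, 6, 13], [310, 2, 5, 22, 101], [329, 6, 25, 12, 179], [509, 7, 3, 20, 50], [389, 13, 3, 4, 11], [387, 18, 5, 6, 22], [393, 26, 13, 4, 39], [305, 30, 3, 6, 14], [383, 35, 22, 46, 577], [384, 40, 3, 4, 11], [513, 44, 3, 3, 9], [303, 50, 4, 7, 18], [302, 51, 26, 58, 635], [463, 51, 6, 5, 19], [487, 50, 11, 3, 22], [384, 52, 4, 4, 10], [511, 79, 3, 53, 147], [323, 104, 6, 7, 30], [455, 134, 10, 9, 39], [475, 147, 10, 20, 80], [481, 162, 4, 6, 18], [505, 177, 14, 19, 81], [486, 180, 8, 7, 46], [262, 190, 7, 3, 18], [249, 198, 13, 7, 77], [295, 200, 13, 10, 93], [244, 220, 14, 11, 109]]
12.575 0.0056503120627968435 [-0.44992268  0.26378525  0.0764342 ]
```

The only changes between the first and last images are the discs and the arm. Every disc is well inside the tray limits, so I'm handing in.

```bash
python3 -c "
from plant import env
print(env.job_done())"
```

```text
the job is handed in; nothing more can be done
None
```

I swept all three discs off the board and into the tray, then handed the job in with the clock at about 12.6 s. I pushed each one in a cradle of slightly parted fingertips, without gripping or lifting it. The hand-in gives no verdict.

**Discs:** in the last images they are at tray x, y ≈ (90, 6), (54, 11) and (−70, 7) mm, inside the ±120 and ±40 mm limits. I didn't measure their heights directly. From above they all look down in the tray. Discs A and B sit about 35–37 mm apart and touch, so one may rest slightly on the other's edge, still below the rim.

**Everything else:** comparing the first and last top and side images, only the discs and the arm had changed. The pawns, die and look-alikes stayed put. The last wrist force reading was under 1 N, and the arm was clear of everything at about 190 mm height.

**Disagreements between views:** disc positions differed by up to about 4 mm between cameras, the die by about 6 mm, and the measured disc tops came out about 4 mm low. The wrist-camera point for pawn 2's foot was about 20 mm off, probably because the fingers hid it, so I used the top and side value.

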